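# Unload a chamber slide from the shuttle stage

## Task

The imaging run is over: push the microscope's shuttle stage by its red knob out from under the condenser until it clicks into its loading position, with the chamber slide still lying in its rests. Then grip the slide by its long sides, lift it straight up and finish while still holding it, steady and level, about 10 cm above its rests, with the shuttle left in its detent, so that I can look at it from below. Do not let the slide tip, do not bump the condenser, and leave the oil bottle, the spare objective and the screwdriver alone.

Things in the scene. Friction and masses are not known exactly. Their poses are not given: they have to be found in the camera images.
- stand: Fixed stand of the small inverted microscope: dark base, x -100 to +125 mm, y -140 to +260 mm; two rails along y; square column (64 mm, 342 mm tall) at y +215 mm with an arm over the rails. Origin: on the table, midway along the shuttle's travel, z up. The shuttle slides from y +65 mm (under the condenser) to y -65 mm. A detent housing 80 mm tall is at x +108, y -65 mm. Yaw within 15 degrees.
- condenser: Black lamp and condenser hanging from the stand's arm at y +65 mm, round, up to 62 mm in diameter and 135 mm tall, tapered to a lens at the bottom. Origin: centre of the lens, 136 mm above the table, 25 mm above the lid of a slide lying under it.
- shuttle (a joint): Travel of the shuttle in m: 0 under the condenser, growing along the stand's -y; starts at 0. The spring detent is at 0.130 (loading position), the end stop at 0.1325. Friction about 1 N; some 14 mm before the detent it takes about 7 N, then it snaps in. Let go at the stop it springs back to 0.130.
- knob_top (a point): Centre of the top of the shuttle's red push knob, an upright cylinder 16 mm in diameter and 30 mm tall on a flat tab of the shuttle. It is 104 mm above the table and 118 mm from the seat towards the stand's -x; moves with the shuttle, axes as the stand's.
- seat (a point): Middle of the slide's place on the shuttle, 96 mm above the table; axes as the stand's, the slide lies along y. Two rests carry only the slide's ends: 22 mm tall above the shuttle's plate (x +-75, y +-55 mm), from 22 mm either side of the middle outward, with lips 4 mm high 1.5 mm clear of the slide. Between them fingers have free room beside the slide and 22 mm below it.
- chamber_slide: The loose chamber slide, 75.5 mm long (its y axis), 25 mm wide (its x axis) and 15 mm tall: a clear slide 3 mm thick with a white chamber and flat lid with eight blue well marks on it; the chamber covers y = -19 to +38 mm, the orange write-on end is at -y. Origin: centre of the underside; z up through the lid. About 45 g.
- oil_bottle: Small amber bottle of immersion oil with a black cap, 32 mm in diameter and 75 mm tall, standing. Origin: centre of its underside. Leave alone.
- spare_objective: Spare brass objective, 28 mm in diameter and 46 mm tall, standing on its wide end. Origin: centre of its underside. Leave alone.
- screwdriver: Screwdriver with a black handle, 190 mm long, lying along its x axis on the table. Leave alone.
Mind the look-alikes: they are no part of the job. Of the things that look like the chamber_slide, the smallest one is meant.

How it is judged:
On the way, in this order (a step that is already met when the one before it is completed fails the run):
1. the shuttle sits in its detent at the loading position, with the slide still lying in its rests (value of joint shuttle between 0.1275 and 0.1335 m and distance between chamber_slide and seat below 0.006 m), for 0.3 s.
2. the slide is lifted clear of its rests, level, while the shuttle stays in its detent (value of joint shuttle above 0.1275 m and z of chamber_slide in the frame of seat above 0.02 m and angle between chamber_slide's own z axis and vertical below 0.2 rad and contact force between the fingers and chamber_slide above 0.5 N), for 0.1 s.
At the end, for the whole second after the job is handed in: The robot holds the chamber slide between its fingers, nothing else touching it, 70 to 140 mm above its rests and within 50 mm of straight above them, within 7 degrees of level, lid up and at rest (below 20 mm/s and 0.15 rad/s), and the shuttle is in its detent (127.5 to 132.5 mm) (value of joint shuttle between 0.1275 and 0.1325 m and z of chamber_slide in the frame of seat between 0.07 and 0.14 m and horizontal distance between chamber_slide and seat below 0.05 m and angle between chamber_slide's own z axis and vertical below 0.12 rad and linear speed of chamber_slide below 0.02 m/s and angular speed of chamber_slide below 0.15 rad/s and contact force between the fingers and chamber_slide above 0.5 N and contact force between chamber_slide and stand below 0.05 N); the arm keeps its last pose, push and grip.
It fails at once if the slide tips by more than 20 degrees (angle between chamber_slide's own z axis and vertical above 0.35 rad).
It fails at once if the condenser is bumped by the robot (over 5 N) or by the slide (contact force between any of the arm, the fingers and condenser above 5 N or contact force between chamber_slide and condenser above 1 N).
It fails at once if the oil bottle, the spare objective or the screwdriver is moved by more than 15 mm (distance of any of oil_bottle, spare_objective, screwdriver from where it was at the start of the episode above 0.015 m).
It also fails if it takes over 51 s, if anything falls off the work surface, if the arm or the gripper's body presses on something with over 40 N, if the wrist force passes 120 N, or if a joint passes its speed limit or range.

## Robot

A 6-joint arm with a two-finger parallel gripper is mounted at the origin on the work surface. World frame = base frame: x ahead of the robot, y to its left, z up, the work surface at z = 0. Lengths are in m, angles in rad, forces in N, time in s.
With the tool pointing down it reaches from about 0.275 to 0.85 m from the base axis. Payload 5.2 kg.
Tool frame: the origin (TCP) lies at the very end of the fingers, on their centre line; the grasp point (between the pads) lies 19 mm behind it; z points along the fingers, y is the direction in which the jaws open and shut (so a half turn about z gives the same grasp; the last joint's range is limited). The gripper opens to 85 mm and grips with 20 to 120 N. Pads are 22 mm wide; open, the fingers measure 114 mm over their backs; the gripper's body (76 mm by 85 mm) begins 54 mm behind the grasp point. The pads swing forward as they close: fully open they stand 13 mm farther back than shut.
Start: joints at [0.998, 0.259, 1.535, -0, 1.348, -0.203], TCP at [0.199, 0.513, 0.231] pointing down, gripper open.
Joint ranges: [-3.14, 3.14], [-0.91, 2.08], [0.19, 2.58], [-1.22, 4.36], [0.22, 2.71], [-3.12, 3.12]. Speed limits (rad/s): [2.57, 2.57, 3.14, 3.14, 3.14, 3.14].

## Interface

Orientations are given as a rotation vector (axis times angle).
In Python, from bench import bot gives the robot as it stands.
- The arm moves only by the tool drive_tool, never from a script. Its argument "moves" is one flat list of numbers, 7 for each row, row after row: the turn, a rotation vector about the tool's x, y, z in degrees, then the shift along the tool's x, y, z in mm, then the closure, from 0 (fully open) to 1 (shut). A call has 1 to 20 rows; each row is the pose to reach, as a shift and turn from the pose commanded when the call began, along the tool's axes at that moment; what a row does not reach only later rows make up. A row lasts 1/12 s, in which the tool goes at most 41.7 mm and 7.16 degrees, less where a joint would pass 70% of its speed; a pose out of reach is approached as far as the arm can. A call with a gripper value outside its range is refused whole. The fingers move at their own pace and stop on an object; the grip force is fixed at half the most. Time passes only in rows, so rows that repeat a pose let the fingers close. It gives the time, the measured TCP pose, the force and the opening at its end, in the units of the state.
- bot.get_obs(): the state, without advancing time (a new reading comes with each control period).
- bot.get_image(name): name is "scene" or "top" or "wrist"; returns the picture (420x560x3 uint8, red, green, blue); there is no depth.
- bot.camera_model(name): a dict with "intrinsics" (3x3 intrinsics, pixels), "xyz" and "orientation" of the camera in the world; the wrist camera has in their place "tool_from_camera" (4x4, takes a point from camera to tool coordinates, whose origin is the TCP and whose axes are the flange's). Camera axes: x right, y down, z forward; pixel columns grow to the right and rows downward; lengths in m; the calibration is good to about 2 mm. A picture is of the moment at which its call begins: read the wrist's pose just before it. camera_model takes no time and is no camera call.
- bot.hand_in(): hands the job in, once; it reports no verdict.
The state is a dict: "time": time; "qpos": joint angles; "dq": joint speeds; "joint_torque": joint torques, N m; "ee_pos": TCP position; "eef_rot": TCP orientation; "wrist_force": force on the tool from outside, world axes, zero at the start; "torque": the same for the moment, N m; "grip_width": opening from 0.0 (shut) to 1.0 (fully open).
Only numpy, scipy, OpenCV 4.12 (cv2) and the standard library are available. Lean on these libraries where they do the work, as an engineer would, in place of code of your own. Each camera call takes 0.05 s, during which the arm holds its last target.

## Working session

There is one attempt and no reset: what is moved stays moved. The work goes in short steps, Python scripts to look and compute and a tool call to move; the robot and the scene stay as the last step left them, time stands still between calls to the robot, and variables do not carry over. Pictures are saved under pics/ and viewed, and the job is handed in when it is done.

Besides the shell and the picture viewer there is one more tool, called after "Call:" as name(argument=value, ...) on one line, values as JSON. drive_tool: Moves the arm, as the interface text tells. Its arguments: {"type":"object","properties":{"moves":{"type":"array","items":{"type":"number"}}},"required":["moves"]}

```bash
mkdir -p pics; ls; cat > h.py <<'E'
import numpy as np, cv2
from bench import bot
from scipy.spatial.transform import Rotation as R
def cam(name,obs=None):
    m=bot.camera_model(name); K=np.array(m["intrinsics"])
    if "tool_from_camera" in m:
        T=np.array(m["tool_from_camera"]); o=obs or bot.get_obs()
        W=np.eye(4); W[:3,:3]=R.from_rotvec(o["eef_rot"]).as_matrix(); W[:3,3]=o["ee_pos"]
        return K,W@T
    T=np.eye(4); ori=np.array(m["orientation"]); 
    T[:3,:3]=ori if ori.shape==(3,3) else R.from_rotvec(ori).as_matrix(); T[:3,3]=m["xyz"]
    return K,T
def ray(K,T,u,v):
    d=T[:3,:3]@np.linalg.solve(K,[u,v,1.]); return T[:3,3],d
def onz(K,T,u,v,z):
    p,d=ray(K,T,u,v); return p+d*(z-p[2])/d[2]
def proj(K,T,P):
    q=K@(T[:3,:3].T@(np.array(P)-T[:3,3])); return q[:2]/q[2]
def save(img,n): cv2.imwrite("pics/"+n,cv2.cvtColor(img,cv2.COLOR_RGB2BGR))
E
python3 - <<'E'
from h import *
for n in ["scene","top","wrist"]:
    print(n,bot.camera_model(n))
    save(bot.get_image(n),n+"0.png")
print(bot.get_obs())
E
```

```text
pics
scene {'intrinsics': array([[502.35077744,   0.        , 282.71565312],
       [  0.        , 502.35077744, 206.93052104],
       [  0.        ,   0.        ,   1.        ]]), 'xyz': array([1.62132844, 0.16639415, 1.04479028]), 'orientation': array([-1.56980989, -1.86086669,  0.85737398])}
top {'intrinsics': array([[426.28550476,   0.        , 274.36369951],
       [  0.        , 426.28550476, 210.60072861],
       [  0.        ,   0.        ,   1.        ]]), 'xyz': array([ 0.34441843, -0.02265401,  1.48863623]), 'orientation': array([-2.13688686,  2.16811721, -0.12467938])}
wrist {'intrinsics': array([[324.97333429,   0.        , 276.4544567 ],
       [  0.        , 324.97333429, 212.25967221],
       [  0.        ,   0.        ,   1.        ]]), 'tool_from_camera': array([[-3.59198004e-05, -9.59691043e-01, -2.81057112e-01,
         7.11001103e-02],
       [ 9.99999991e-01, -7.15037458e-05,  1.16352524e-04,
         6.62234041e-04],
       [-1.31759111e-04, -2.81057106e-01,  9.59691037e-01,
        -1.43399343e-01],
       [ 0.00000000e+00,  0.00000000e+00,  0.00000000e+00,
         1.00000000e+00]])}
{'time': 0.15, 'qpos': array([ 9.98183963e-01,  2.59213895e-01,  1.53579423e+00,  1.13290261e-05,
        1.34799844e+00, -2.02806629e-01]), 'dq': array([-0.0001013 , -0.00299664, -0.00476698,  0.00129136,  0.00202725,
       -0.00061944]), 'joint_torque': array([ 1.21070338e-03, -4.46382093e+01, -2.90823448e+01, -5.38342520e-04,
        8.22044938e-03, -5.18258469e-05]), 'ee_pos': array([0.19855471, 0.51249851, 0.23066009]), 'eef_rot': array([-5.77488727e-01, -3.08750455e+00,  2.04919169e-03]), 'wrist_force': array([-0.10450233, -0.29660689,  0.23012622]), 'torque': array([-0.02067183, -0.03728989,  0.02449608]), 'grip_width': 0.9967832085456143}
```

View pics/scene0.png

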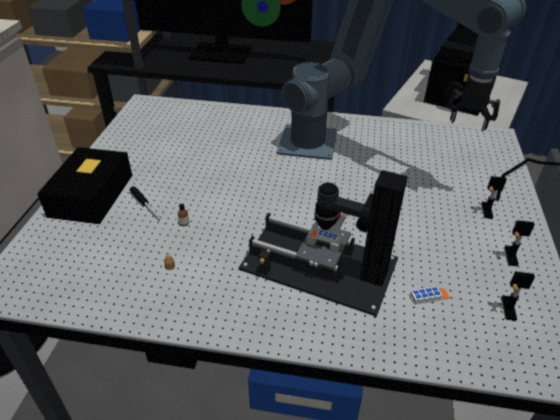

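View pics/top0.png

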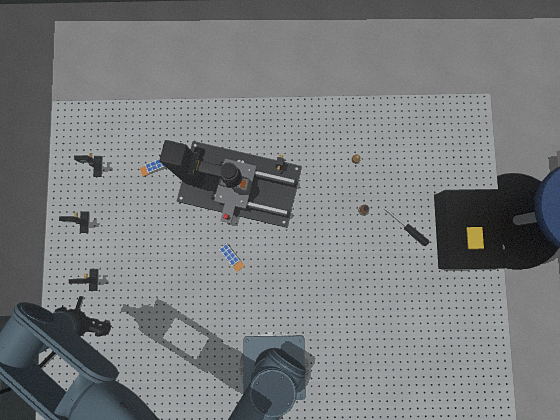

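View pics/wrist0.png

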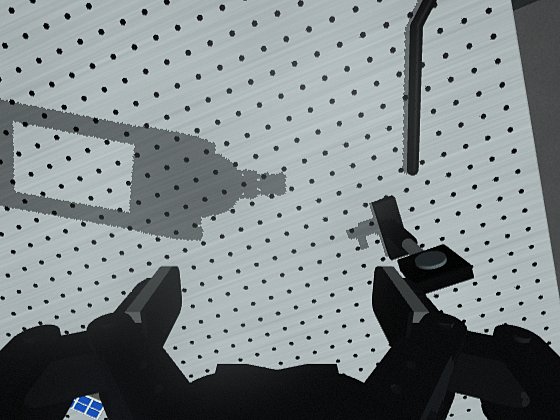

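The scene view shows the stand at about (320,240) with its column at (385,230). The top view shows the red knob at (227,217), the condenser at (230,175), the brass objective at (356,158), the bottle at (364,210) and the screwdriver at (415,235). Slide-like things in the top view are at (153,168) on the table, (231,257) on the table, and one on the shuttle under the condenser at about (243,183). I'll enlarge these.

```bash
python3 - <<'E'
from h import *
t=cv2.imread("pics/top0.png"); s=cv2.imread("pics/scene0.png")
a=cv2.resize(t[130:280,130:310],None,fx=4.4,fy=4,interpolation=cv2.INTER_CUBIC)
cv2.imwrite("pics/topc.png",cv2.resize(t[130:280,125:315],(760,600),interpolation=cv2.INTER_CUBIC))
cv2.imwrite("pics/scenec.png",cv2.resize(s[165:315,235:425],(760,600),interpolation=cv2.INTER_CUBIC))
E
```

```text
(no output)
```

View pics/topc.png

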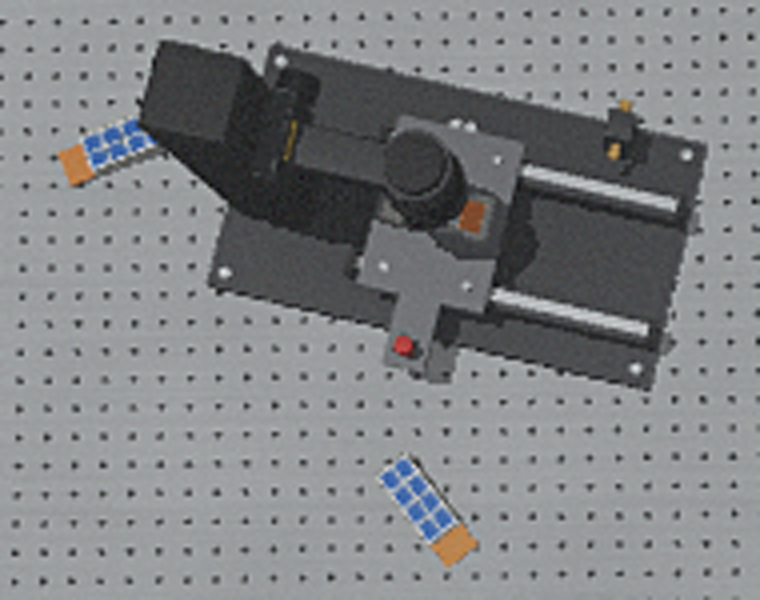

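View pics/scenec.png

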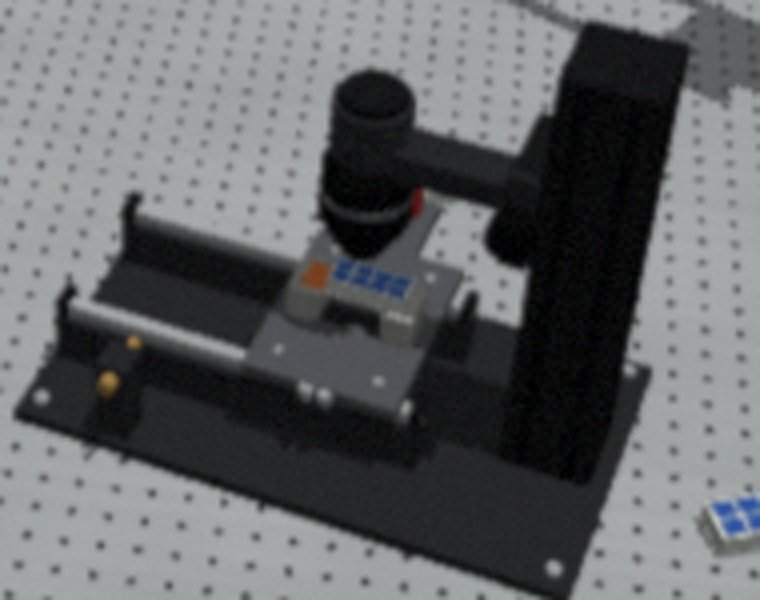

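The target is the slide on the shuttle under the condenser, with its orange end at crop (472,217) in the top view. It is the only one lying in the rests. The other two, at (153,168) and (231,257), lie on the table, and I'll check their sizes as I measure.

```bash
python3 - <<'E'
from h import *
K,T=cam("top")
f=lambda u,v:(u/4+125-.4,v/4+130-.4)
S=np.array([onz(K,T,*f(*p),0.015)[:2] for p in [(281,62),(225,272),(687,155),(636,369)]])
C=S.mean(0); ux=(S[0]-S[1]+S[2]-S[3]); uy=(S[0]-S[2]+S[1]-S[3])
print(S,C,"yaw from x,y",np.degrees(np.arctan2(ux[1],ux[0])),np.degrees(np.arctan2(-uy[0],uy[1])),np.linalg.norm(ux)/2,np.linalg.norm(uy)/2)
img=cv2.imread("pics/top0.png"); hsv=cv2.cvtColor(img,cv2.COLOR_BGR2HSV)
m=((hsv[...,0]<8)|(hsv[...,0]>172))&(hsv[...,1]>150)&(hsv[...,2]>90)
n,l,st,ce=cv2.connectedComponentsWithStats(m.astype(np.uint8)); print(st[1:],ce[1:])
K2=onz(K,T,*f(404,345),0.104); print("knob",K2)
yaw=np.arctan2(-uy[0],uy[1]); Rz=np.array([[np.cos(yaw),-np.sin(yaw)],[np.sin(yaw),np.cos(yaw)]])
O=C-Rz@[0.0125,0.06]; print("origin from base",O,"knob->origin",K2[:2]-Rz@[-0.118,0.065])
# rotated rectangles of table decoys
b=cv2.inRange(hsv,(100,90,60),(130,255,255)); o=cv2.inRange(hsv,(8,100,80),(22,255,255))
for x0,x1,y0,y1 in [(215,250,240,275),(135,165,155,180)]:
    mm=np.zeros_like(b); mm[y0:y1,x0:x1]=(b|o)[y0:y1,x0:x1]
    pts=np.argwhere(mm)[:,::-1].astype(np.float32)
    w=np.array([onz(K,T,*p,0.015)[:2] for p in pts],np.float32)*1000
    print(cv2.minAreaRect(w))
E
```

```text
[[ 0.76885788  0.26947208]
 [ 0.58049507  0.31686248]
 [ 0.67856927 -0.08990007]
 [ 0.48975676 -0.04181233]] [0.62941974 0.11365554] yaw from x,y -14.205440788209375 -14.149977275894727 0.19453617660313627 0.37025739790351603
[[224 214   4   5  17]] [[225.41176471 215.88235294]]
knob [0.50352361 0.14877369 0.104     ]
origin from base [0.60263135 0.05853175] knob->origin [0.60205344 0.05689946]
((369.6305236816406, 139.58670043945312), (95.88911437988281, 31.960453033447266), 37.814456939697266)
((692.2470092773438, 425.0500183105469), (31.88974952697754, 81.33900451660156), 29.386417388916016)
```

The stand's yaw is about -14.2° and its origin is about (0.602, 0.058). The base screws and the knob agree to 2 mm. The table slides measure about 96 and 81+ mm long by 32 mm wide, so they are larger look-alikes, and the smallest is the one in the rests. First I'll work out the move to behind the knob, with the camera side facing stand -y, away from the condenser.

```bash
cat >> h.py <<'E'
YAW=np.radians(-14.2); O=np.array([.6023,.0577])
Rz=np.array([[np.cos(YAW),-np.sin(YAW)],[np.sin(YAW),np.cos(YAW)]])
def sw(x,y,z): return np.array([*(O+Rz@[x,y]),z])      # stand->world
def ws(p): return np.array([*(Rz.T@(np.array(p)[:2]-O)),p[2]])
XT=np.array([*(Rz@[0,-1]),0]); ZT=np.array([0,0,-1.]); GOAL=np.c_[XT,np.cross(ZT,XT),ZT]
def rel(P,G=GOAL):
    o=bot.get_obs(); A=R.from_rotvec(o["eef_rot"]).as_matrix()
    print("turn deg",np.round(np.degrees(R.from_matrix(A.T@G).as_rotvec()),2),"shift mm",np.round(A.T@(P-o["ee_pos"])*1000,1))
def st():
    o=bot.get_obs(); A=R.from_rotvec(o["eef_rot"]).as_matrix()
    print("t",o["time"],"stand",np.round(ws(o["ee_pos"])*1000,1),"err",np.round(np.degrees(R.from_matrix(GOAL.T@A).as_rotvec()),2),"F",np.round(Rz.T@o["wrist_force"][:2],2),o["wrist_force"][2].round(2),"grip",o["grip_width"],"q",np.round(o["qpos"],2))
E
python3 - <<'E'
from h import *
st(); rel(sw(-.118,.098,.19)); print(sw(-.118,.098,.19))
E
```

```text
t 0.15 stand [-503.   341.9  230.7] err [5.000e-02 8.000e-02 9.699e+01] F [-0.03 -0.31] 0.23 grip 0.9967832085456143 q [ 1.    0.26  1.54  0.    1.35 -0.2 ]
turn deg [-5.000e-02 -8.000e-02 -9.699e+01] shift mm [-411.8 -195.2   40.8]
[0.51194557 0.18165192 0.19      ]
```

Call:
drive_tool(moves=[0,0,-49,-206,-98,20,1,0,0,-49,-206,-98,20,1,0,0,-49,-206,-98,20,1,0,0,-49,-206,-98,20,1,0,0,-49,-206,-98,20,1,0,0,-49,-206,-98,20,1,0,0,-49,-206,-98,20,1,0,0,-97,-412,-195,41,1,0,0,-97,-412,-195,41,1,0,0,-97,-412,-195,41,1,0,0,-97,-412,-195,41,1,0,0,-97,-412,-195,41,1,0,0,-97,-412,-195,41,1,0,0,-97,-412,-195,41,1,0,0,-97,-412,-195,41,1,0,0,-97,-412,-195,41,1])

```text
time: 1.48
ee_pos: [0.5127, 0.1811, 0.1896]
eef_rot: [1.931, -2.477, -0.001]
wrist_force: [-0.1, 0.3, 0.8]
grip_width: 0.0
```

```bash
python3 - <<'E'
from h import *
st(); 
save(bot.get_image("wrist"),"w1.png")
K,T=cam("wrist"); print(proj(K,T,sw(-.118,.065,.104)))
E
```

```text
t 1.4833 stand [-117.2   97.7  189.6] err [-0.08  0.03 -0.08] F [-0.14  0.32] 0.83 grip 0.00030017108259575826 q [ 0.13  0.28  1.61  0.    1.25 -2.76]
[277.3206813 172.4662636]
```

View pics/w1.png

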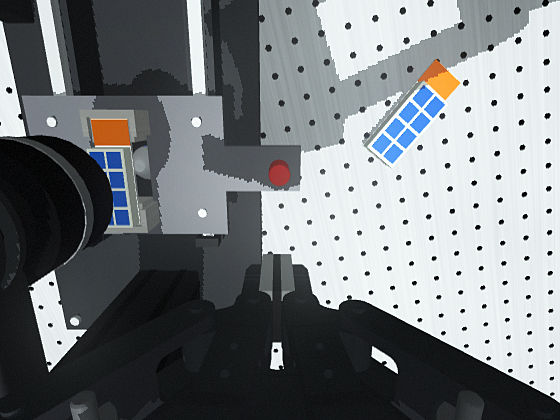

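The wrist view shows the red knob at (279,173), against a predicted (277,172), so the model is good. The target slide sits in its rests at (112,170), and the larger decoy is at (405,125). Next I descend beside the knob and start pushing.

Call:
drive_tool(moves=[0,0,0,0,0,35,1,0,0,0,0,0,70,1,0,0,0,0,0,100,1,0,0,0,0,0,106,1,0,0,0,0,0,106,1,0,0,0,5,0,106,1,0,0,0,10,0,106,1,0,0,0,10,0,106,1])

```text
time: 2.2
ee_pos: [0.5112, 0.1718, 0.0864]
eef_rot: [-1.928, 2.477, -0.003]
wrist_force: [-0.0, -1.4, 0.8]
grip_width: -0.0
```

```bash
python3 - <<'E'
from h import *
st(); 
save(bot.get_image("wrist"),"w2.png")
E
```

```text
t 2.2 stand [-116.4   88.3   86.4] err [ 0.19 -0.05  0.02] F [ 0.32 -1.36] 0.76 grip -0.0004052382500728584 q [ 0.12  0.38  1.75 -0.    1.01 -2.78]
```

View pics/w2.png

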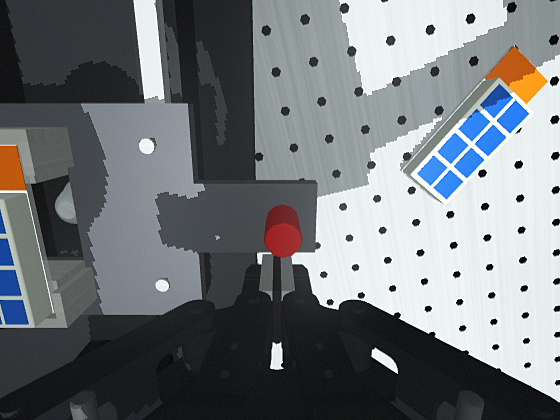

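Call:
drive_tool(moves=[0,0,0,1,1,2,1,0,0,0,2,2,3,1,0,0,0,4,2,3,1,0,0,0,6,2,3,1,0,0,0,9,2,3,1,0,0,0,12,2,3,1,0,0,0,16,2,3,1,0,0,0,20,2,3,1,0,0,0,25,2,3,1,0,0,0,30,2,3,1,0,0,0,36,2,3,1,0,0,0,42,2,3,1,0,0,0,48,2,3,1,0,0,0,54,2,3,1,0,0,0,59,2,3,1,0,0,0,63,2,3,1,0,0,0,66,2,3,1,0,0,0,68,2,3,1,0,0,0,69,2,3,1,0,0,0,70,2,3,1])

```text
time: 3.92
ee_pos: [0.4909, 0.105, 0.0813]
eef_rot: [-1.93, 2.479, 0.0]
wrist_force: [0.2, 1.3, 0.5]
grip_width: -0.001
```

```bash
python3 - <<'E'
from h import *
st(); 
save(bot.get_image("wrist"),"w3.png")
E
```

```text
t 3.9167 stand [-119.6   18.5   81.3] err [ 0.   -0.   -0.01] F [-0.09  1.34] 0.5 grip -0.0008952161178153234 q [-0.01  0.33  1.84  0.    0.97 -2.91]
```

View pics/w3.png

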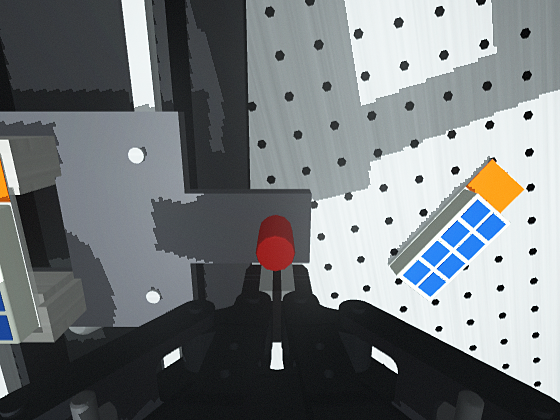

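The knob at (275,252) is in contact with the fingers and the slide is still in its rests. I'll measure the finger-to-knob offset to see how much travel remains.

```bash
cat >> h.py <<'E'
def knob(fn):
    img=cv2.cvtColor(cv2.imread(fn),cv2.COLOR_BGR2HSV)
    m=(((img[...,0]<8)|(img[...,0]>172))&(img[...,1]>150)&(img[...,2]>150)).astype(np.uint8)
    c=max(cv2.findContours(m,0,1)[0],key=cv2.contourArea)
    return c.reshape(-1,2)
E
python3 - <<'E'
from h import *
c=knob("pics/w3.png"); print(c.min(0),c.max(0))
K,T=cam("wrist")
lo=c[:,1].max(); w=c[c[:,1]>lo-20]; print(lo,w[:,0].min(),w[:,0].max())
p=onz(K,T,c[:,0].mean(),lo+.5,.104); print("knob rear edge",ws(p)*1e3)
print(ws(onz(K,T,275,252,.104))*1e3)
E
```

```text
[257 236] [293 269]
269 257 293
knob rear edge [-118.54852431    7.30409151  104.        ]
[-118.60600638   -0.41112857  104.        ]
```

Call:
drive_tool(moves=[0,0,0,1,0,0,1,0,0,0,3,0,0,1,0,0,0,6,0,0,1,0,0,0,10,0,0,1,0,0,0,15,0,0,1,0,0,0,20,0,0,1,0,0,0,25,0,0,1,0,0,0,30,0,0,1,0,0,0,34,0,0,1,0,0,0,38,0,0,1,0,0,0,41,0,0,1,0,0,0,44,0,0,1,0,0,0,46,0,0,1,0,0,0,48,0,0,1,0,0,0,49,0,0,1,0,0,0,50,0,0,1,0,0,0,50,0,0,1])

```text
time: 5.38
ee_pos: [0.4786, 0.0564, 0.0813]
eef_rot: [1.93, -2.479, 0.0]
wrist_force: [-0.5, 0.4, -0.4]
grip_width: -0.002
```

Call:
drive_tool(moves=[0,0,0,1,0,0,1,0,0,0,2,0,0,1,0,0,0,3,0,0,1,0,0,0,4,0,0,1])

```text
time: 5.72
ee_pos: [0.4781, 0.0545, 0.0814]
eef_rot: [-1.927, 2.477, 0.003]
wrist_force: [3.4, 12.6, -1.4]
grip_width: -0.001
```

```bash
python3 - <<'E'
from h import *
st(); 
save(bot.get_image("wrist"),"w4.png")
c=knob("pics/w4.png"); K,T=cam("wrist")
print(c.min(0),c.max(0),ws(onz(K,T,c[:,0].mean(),c[:,1].max()+.5,.104))*1e3)
E
```

```text
t 5.7167 stand [-119.6  -33.5   81.4] err [ 0.03 -0.21  0.04] F [ 0.19 13.02] -1.45 grip -0.0010307630335126593 q [-0.12  0.3   1.9   0.    0.95 -3.02]
[257 238] [293 270] [-118.59213486  -44.1544089   104.        ]
```

View pics/w4.png

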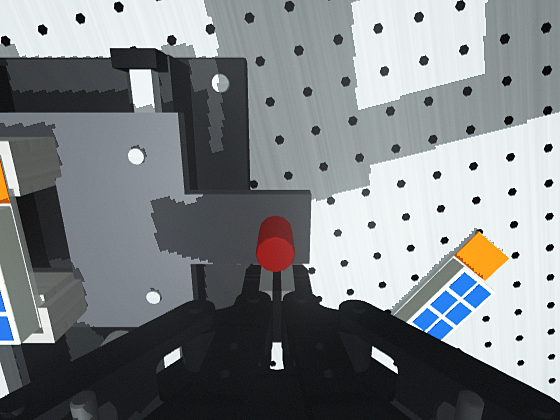

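Call:
drive_tool(moves=[0,0,0,1,0,0,1,0,0,0,2,0,0,1,0,0,0,3,0,0,1])

```text
time: 6.02
ee_pos: [0.4773, 0.0513, 0.0813]
eef_rot: [-1.929, 2.477, 0.002]
wrist_force: [2.0, 5.9, -0.9]
grip_width: 0.004
```

```bash
python3 - <<'E'
from h import *
st(); 
save(bot.get_image("wrist"),"w5.png")
c=knob("pics/w5.png"); K,T=cam("wrist")
print(c.min(0),c.max(0),ws(onz(K,T,c[:,0].mean(),c[:,1].max()+.5,.104))*1e3)
st()
E
```

```text
t 6.0167 stand [-119.7  -36.9   81.3] err [ 0.02 -0.13 -0.02] F [0.47 6.22] -0.93 grip 0.0040836535445967275 q [-0.13  0.3   1.9   0.    0.95 -3.02]
[257 237] [293 270] [-118.61798672  -48.01335972  104.        ]
t 6.0667 stand [-119.6  -37.4   81.4] err [ 0.02 -0.09 -0.03] F [0.12 4.42] -0.41 grip 0.00023796132316015084 q [-0.13  0.3   1.9   0.    0.95 -3.02]
```

Call:
drive_tool(moves=[0,0,0,1,0,0,1,0,0,0,2,0,0,1,0,0,0,3,0,0,1,0,0,0,4,0,0,1])

```text
time: 6.4
ee_pos: [0.4758, 0.0454, 0.0813]
eef_rot: [1.93, -2.478, 0.0]
wrist_force: [-0.5, -0.1, 0.1]
grip_width: -0.002
```

```bash
python3 - <<'E'
from h import *
st(); 
save(bot.get_image("wrist"),"w6.png")
c=knob("pics/w6.png"); K,T=cam("wrist")
print(c.min(0),c.max(0),ws(onz(K,T,c[:,0].mean(),c[:,1].max()+.5,.104))*1e3)
E
```

```text
t 6.4 stand [-119.7  -42.9   81.3] err [-0.01  0.04 -0.02] F [-0.47 -0.18] 0.11 grip -0.0023535729148804483 q [-0.14  0.29  1.9  -0.    0.95 -3.03]
[257 233] [293 266] [-118.66951511  -55.44732327  104.        ]
```

View pics/w6.png

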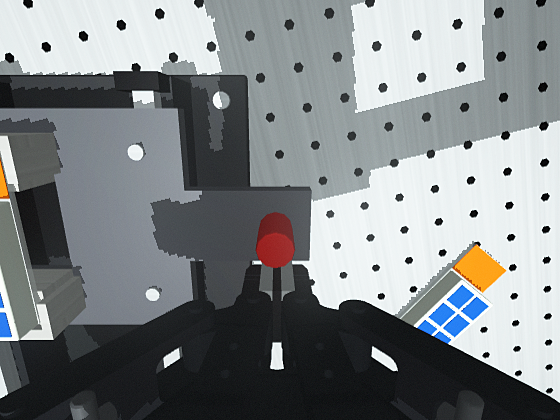

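```bash
python3 - <<'E'
from h import *
# reference: shuttle at 0 seen in w1 (ee pose then), knob rear edge
def camo(p,r):
    return cam("wrist",{"ee_pos":np.array(p),"eef_rot":np.array(r)})
for f,p,r in [("w1",[.5127,.1811,.1896],[1.931,-2.477,-.001]),("w2",[.5112,.1718,.0864],[-1.928,2.477,-.003]),("w6",[.4758,.0454,.0813],[1.93,-2.478,0])]:
    c=knob(f"pics/{f}.png"); K,T=camo(p,r)
    print(f,c.min(0),c.max(0),ws(onz(K,T,c[:,0].mean(),c[:,1].max()+.5,.104))*1e3)
save(bot.get_image("top"),"top1.png"); t=cv2.imread("pics/top1.png")
cv2.imwrite("pics/top1c.png",cv2.resize(t[130:280,125:315],(760,600),interpolation=cv2.INTER_CUBIC))
E
```

```text
w1 [269 165] [289 185] [-118.5959414    73.92587583  104.        ]
w2 [265 224] [301 256] [-118.63504608   73.68590593  104.        ]
w6 [257 233] [293 266] [-118.62296883  -55.35693141  104.        ]
```

View pics/top1c.png

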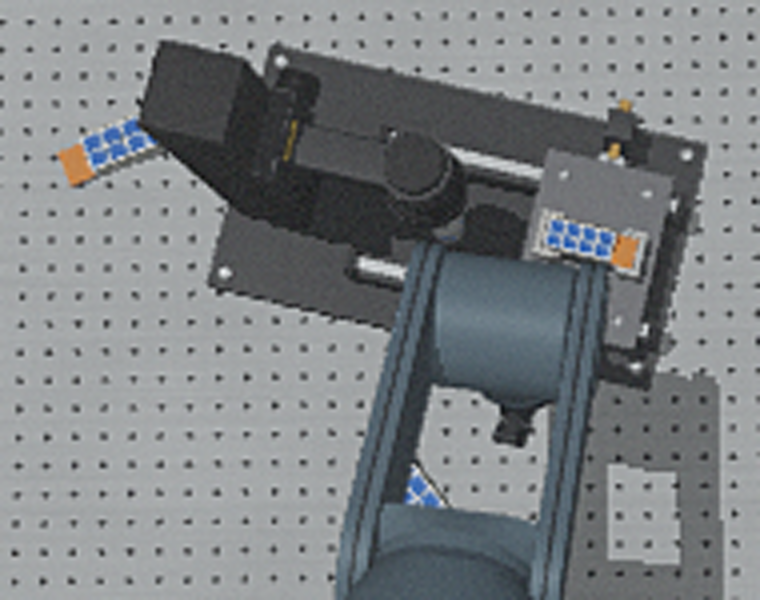

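The knob's rear edge moved from 73.8 to -55.4 mm, so travel is about 129.2 mm. There is no residual force, and the top crop shows the slide in its rests at (590,240), so the shuttle is in its detent. Before going over the seat I need to see how much room the wrist link has next to the condenser.

```bash
python3 - <<'E'
from h import *
im=bot.get_image("scene"); save(im,"s1.png")
s=cv2.imread("pics/s1.png")
cv2.imwrite("pics/s1c.png",cv2.resize(s[90:300,210:490],(800,600),interpolation=cv2.INTER_CUBIC))
E
```

```text
(no output)
```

View pics/s1c.png

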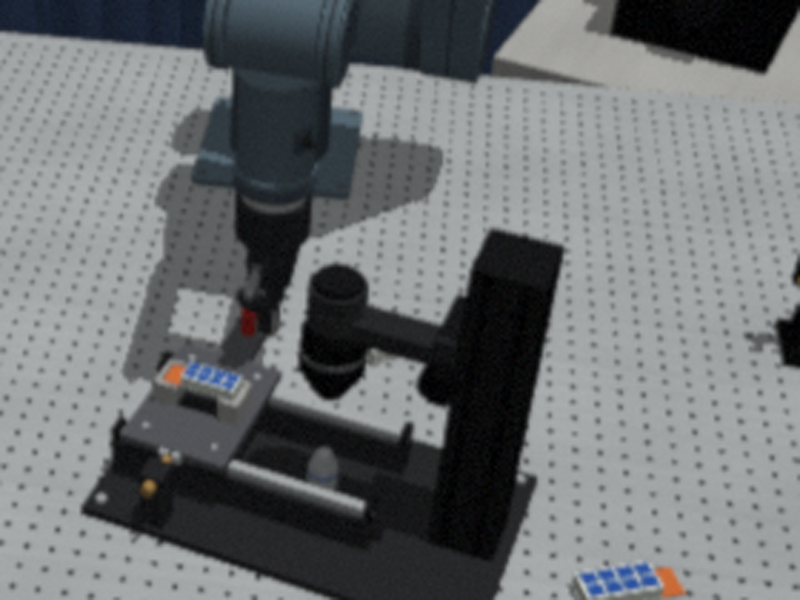

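```bash
python3 - <<'E'
from h import *
K,T=cam("scene"); st()
for z in [.08,.2,.25,.3,.35,.4,.45,.5]:
    print(z,proj(K,T,sw(-.12,-.043,z)).round(),proj(K,T,[.476,.15,z]).round())
rel(sw(-.1186,-.03,.081))
E
```

```text
t 6.55 stand [-119.6  -42.8   81.3] err [-0.01  0.02  0.01] F [ 0.22 -0.13] 0.28 grip 0.0012009022344629857 q [-0.14  0.29  1.9  -0.    0.95 -3.03]
0.08 [302. 207.] [337. 211.]
0.2 [304. 174.] [341. 178.]
0.25 [304. 160.] [342. 164.]
0.3 [305. 144.] [344. 148.]
0.35 [306. 128.] [346. 132.]
0.4 [307. 112.] [347. 115.]
0.45 [308.  94.] [349.  98.]
0.5 [308.  75.] [351.  79.]
turn deg [ 0.01 -0.02 -0.01] shift mm [-12.8  -1.    0.3]
```

The wrist link's underside is about 0.39 m up, well clear of the condenser top at 0.27 m. I back off from the knob, rise, and go over the seat with the gripper open and 1° of margin on joint 6.

Call:
drive_tool(moves=[0,0,0,-4,0,0,1,0,0,0,-8,0,0,1,0,0,0,-12,0,0,1,0,0,0,-12,0,-30,1,0,0,0,-12,0,-60,1,0,0,0,-10,0,-90,1,0,0,1,-5,-20,-119,0,0,0,1,5,-50,-119,0,0,0,1,15,-80,-119,0,0,0,1,22,-105,-119,0,0,0,1,22,-118,-119,0,0,0,1,22,-118,-119,0,0,0,1,22,-118,-119,0,0,0,1,22,-118,-119,0])

```text
time: 7.72
ee_pos: [0.5841, -0.0036, 0.1999]
eef_rot: [1.909, -2.494, -0.002]
wrist_force: [-0.4, -0.1, -0.4]
grip_width: 0.996
```

```bash
python3 - <<'E'
from h import *
st(); 
save(bot.get_image("wrist"),"w7.png")
K,T=cam("wrist")
for p in [(0,-.065,.111),(-.118,-.065,.104)]: print(proj(K,T,sw(*p)))
print([proj(K,T,sw(x,-.065+y,.111)).round(1) for x,y in [(-.0125,-.03775),(.0125,-.03775),(.0125,.03775),(-.0125,.03775)]])
E
```

```text
t 7.7167 stand [ -2.6 -63.9 199.9] err [-0.09 -0.    0.95] F [-0.33 -0.15] -0.36 grip 0.9963564726391471 q [-0.2   0.34  1.5   0.    1.3  -3.07]
[273.13028949 214.27110348]
[427.1914306  209.17598195]
[array([289.6, 163.4]), array([254.6, 163.9]), array([258. , 260.9]), array([290.1, 260.4])]
```

View pics/w7.png

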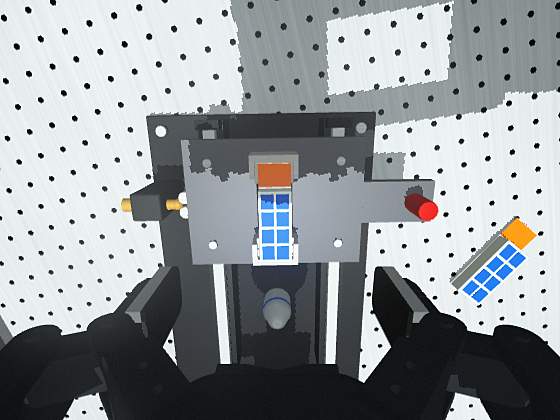

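The slide lies in its rests, lid from about (258,190) to (292,262) with the orange end at (274,175). The detent plunger sits in its notch at (180,205) and the knob is at (427,210). Now I measure the slide's centre and yaw.

```bash
cat >> h.py <<'E'
def slide(fn,z=.111,box=(225,330,140,300),obs=None):
    K,T=cam("wrist",obs); img=cv2.cvtColor(cv2.imread(fn),cv2.COLOR_BGR2HSV)
    b=cv2.inRange(img,(100,110,60),(125,255,255)); m=np.zeros_like(b); x0,x1,y0,y1=box
    m[y0:y1,x0:x1]=b[y0:y1,x0:x1]
    pts=np.argwhere(m)[:,::-1]
    w=np.array([ws(onz(K,T,*p,z))[:2] for p in pts],np.float32)*1000
    r=cv2.minAreaRect(w); print("px",pts.min(0),pts.max(0),"blue rect stand mm",r)
E
python3 - <<'E'
from h import *
slide("pics/w7.png")
c=knob("pics/w7.png"); K,T=cam("wrist"); print("knob",ws(onz(K,T,427,210,.104))*1e3)
im=cv2.imread("pics/w7.png"); cv2.imwrite("pics/w7c.png",cv2.resize(im[140:280,190:370],(772,600),interpolation=cv2.INTER_CUBIC))
E
```

```text
px [260 194] [292 299] blue rect stand mm ((-2.5045318603515625, -36.93645477294922), (23.306400299072266, 87.24919128417969), 0.27007347345352173)
knob [-117.92792792  -64.34459     104.        ]
```

View pics/w7c.png

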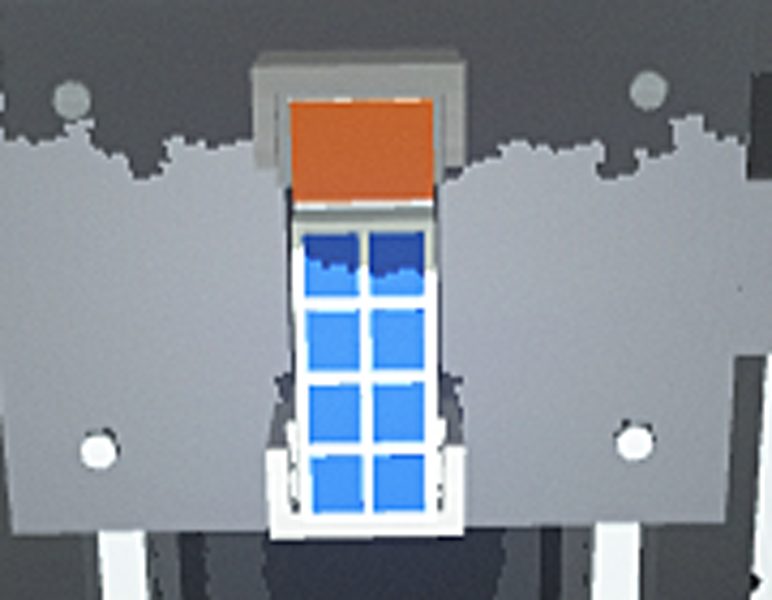

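```bash
python3 - <<'E'
from h import *
slide("pics/w7.png",box=(225,330,140,264)); st()
rel(sw(-.0016,-.061,.086))
E
```

```text
px [260 194] [292 259] blue rect stand mm ((-2.4214038848876953, -54.571868896484375), (23.306400299072266, 51.977970123291016), 0.27007347345352173)
t 7.7667 stand [ -2.8 -63.9 200.1] err [-0.07 -0.    0.94] F [-0.53  0.01] -0.41 grip 1.0010939778372605 q [-0.2   0.34  1.5   0.    1.3  -3.07]
turn deg [ 0.07  0.   -0.94] shift mm [ -2.9  -1.2 114.1]
```

The blue marks are centred at stand (-2.4, -54.6), so the slide's origin is at y = -64. The slide is aligned with the tool to 0.5 mm, and its yaw is 0.3° against the tool's 0.95°. I descend with 4 mm towards the chamber, half close and check.

Call:
drive_tool(moves=[0,0,-0.5,-2,0,20,0,0,0,-0.5,-4,0,45,0,0,0,-0.5,-4,0,70,0,0,0,-0.5,-4,0,90,0,0,0,-0.5,-4,0,105,0,0,0,-0.5,-4,0,113,0,0,0,-0.5,-4,0,117,0,0,0,-0.5,-4,0,118,0.3,0,0,-0.5,-4,0,118,0.55,0,0,-0.5,-4,0,118,0.55,0,0,-0.5,-4,0,118,0.55,0,0,-0.5,-4,0,118,0.55])

```text
time: 8.77
ee_pos: [0.5865, -0.0006, 0.0832]
eef_rot: [-1.919, 2.486, -0.002]
wrist_force: [0.2, 0.0, 0.5]
grip_width: 0.447
```

```bash
python3 - <<'E'
from h import *
st(); 
save(bot.get_image("wrist"),"w8.png"); slide("pics/w8.png",box=(200,340,180,330))
im=cv2.imread("pics/w8.png"); cv2.imwrite("pics/w8c.png",cv2.resize(im[140:350,140:420],(800,600),interpolation=cv2.INTER_CUBIC))
E
```

```text
t 8.7667 stand [ -1.  -60.4  83.2] err [ 0.09 -0.01  0.49] F [0.18 0.08] 0.47 grip 0.4467512261715634 q [-0.19  0.46  1.63 -0.    1.05 -3.08]
px [250 254] [304 329] blue rect stand mm ((-1.1697263717651367, -63.787410736083984), (20.85260009765625, 33.64730453491211), 0.0006136680021882057)
```

View pics/w8c.png

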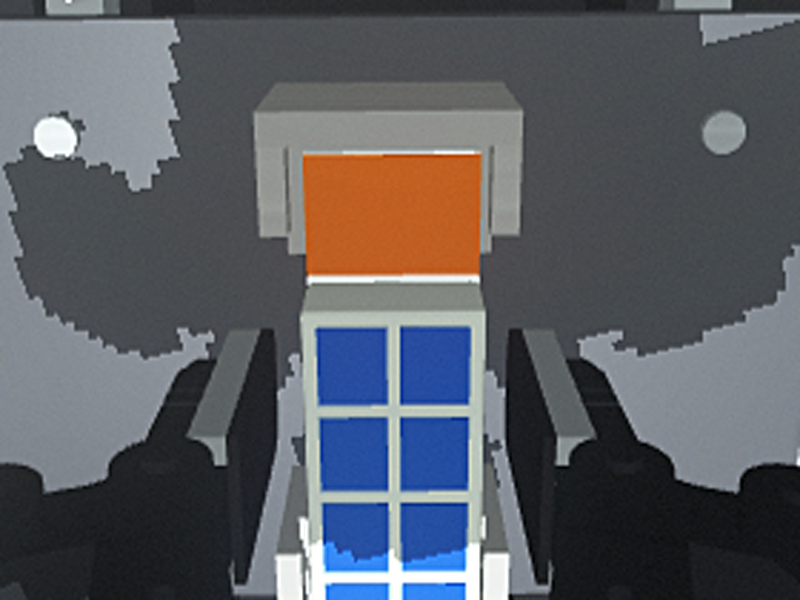

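The fingers straddle the slide symmetrically: pad faces at crop 273 and 508, slide at 302–484. They stand between the rests. Closing.

Call:
drive_tool(moves=[0,0,0,0,0,0,0.65,0,0,0,0,0,0,0.7,0,0,0,0,0,0,0.75,0,0,0,0,0,0,0.8,0,0,0,0,0,0,1,0,0,0,0,0,0,1,0,0,0,0,0,0,1,0,0,0,0,0,0,1,0,0,0,0,0,0,1])

```text
time: 9.57
ee_pos: [0.5862, -0.0005, 0.0827]
eef_rot: [-1.919, 2.487, -0.001]
wrist_force: [-1.5, 0.2, 5.1]
grip_width: 0.276
```

```bash
python3 - <<'E'
from h import *
st(); 
save(bot.get_image("wrist"),"w9.png"); slide("pics/w9.png",box=(200,340,180,330))
im=cv2.imread("pics/w9.png"); cv2.imwrite("pics/w9c.png",cv2.resize(im[140:350,140:420],(800,600),interpolation=cv2.INTER_CUBIC))
E
```

```text
t 9.5667 stand [ -1.3 -60.4  82.7] err [0.04 0.   0.49] F [-1.47 -0.19] 5.07 grip 0.27588574365385754 q [-0.19  0.46  1.63 -0.    1.05 -3.08]
px [249 255] [303 329] blue rect stand mm ((-0.9378671646118164, -63.86041259765625), (33.17147445678711, 20.880985260009766), 89.84303283691406)
```

View pics/w9c.png

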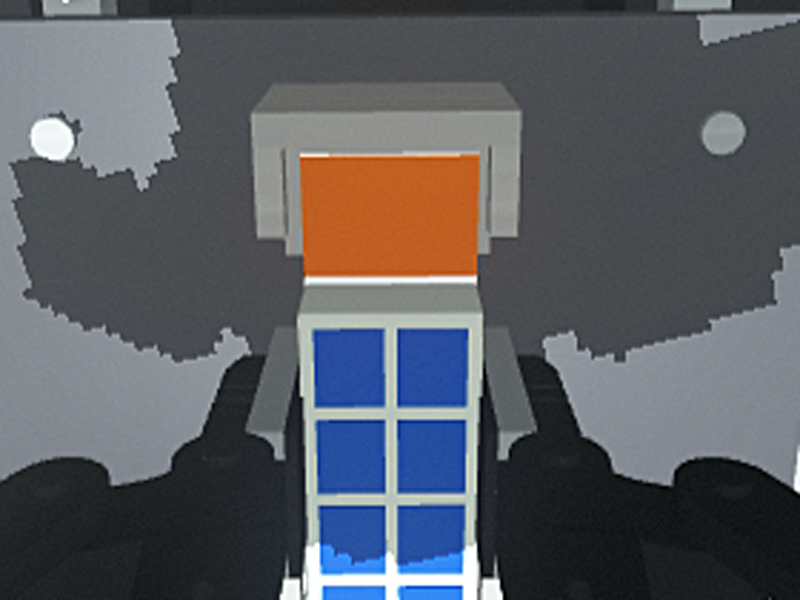

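The slide is gripped at width 0.276 (about 24 mm) and still seated, with a 5 N downward press. I lift a little and look.

Call:
drive_tool(moves=[0,0,0,0,0,-1,1,0,0,0,0,0,-2,1,0,0,0,0,0,-4,1,0,0,0,0,0,-7,1,0,0,0,0,0,-11,1,0,0,0,0,0,-16,1,0,0,0,0,0,-21,1,0,0,0,0,0,-26,1,0,0,0,0,0,-30,1,0,0,0,0,0,-32,1,0,0,0,0,0,-32,1])

```text
time: 10.53
ee_pos: [0.5864, -0.0006, 0.1151]
eef_rot: [-1.919, 2.486, -0.002]
wrist_force: [0.4, 0.4, -0.1]
grip_width: 0.28
```

```bash
python3 - <<'E'
from h import *
st(); 
save(bot.get_image("wrist"),"w10.png")
save(bot.get_image("scene"),"s2.png"); s=cv2.imread("pics/s2.png")
cv2.imwrite("pics/s2c.png",cv2.resize(s[150:300,210:410],(800,600),interpolation=cv2.INTER_CUBIC))
E
```

```text
t 10.5333 stand [ -1.1 -60.4 115.1] err [ 0.08 -0.    0.49] F [0.26 0.45] -0.12 grip 0.27982240675388154 q [-0.19  0.42  1.6  -0.    1.12 -3.08]
```

View pics/w10.png

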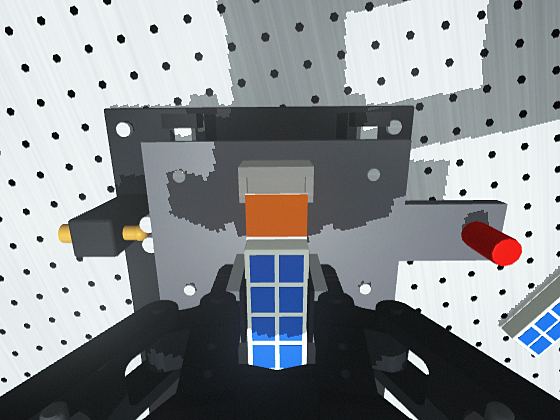

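View pics/s2c.png

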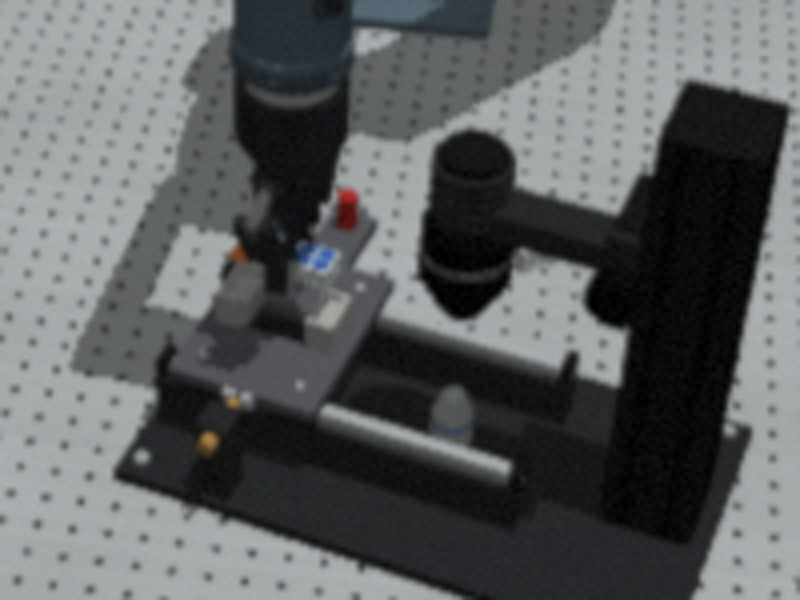

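The slide is lifted level, with its lid at (276,300) and orange end at (276,215) in the wrist view. The empty rests are below, and the shuttle is still held at the plunger (140,233). I raise it to about 100 mm.

Call:
drive_tool(moves=[0,0,0,0,0,-2,1,0,0,0,0,0,-6,1,0,0,0,0,0,-12,1,0,0,0,0,0,-20,1,0,0,0,0,0,-28,1,0,0,0,0,0,-36,1,0,0,0,0,0,-44,1,0,0,0,0,0,-52,1,0,0,0,0,0,-58,1,0,0,0,0,0,-64,1,0,0,0,0,0,-68,1,0,0,0,0,0,-70,1,0,0,0,0,0,-70,1,0,0,0,0,0,-70,1,0,0,0,0,0,-70,1,0,0,0,0,0,-70,1,0,0,0,0,0,-70,1,0,0,0,0,0,-70,1])

```text
time: 12.13
ee_pos: [0.5858, -0.0004, 0.184]
eef_rot: [1.919, -2.487, -0.001]
wrist_force: [0.6, 0.2, -0.5]
grip_width: 0.283
```

```bash
python3 - <<'E'
from h import *
st(); 
save(bot.get_image("wrist"),"w11.png")
K,T=cam("wrist")
c=knob("pics/w11.png"); print("knob px",c.min(0),c.max(0))
save(bot.get_image("scene"),"s3.png"); s=cv2.imread("pics/s3.png")
cv2.imwrite("pics/s3c.png",cv2.resize(s[130:280,210:410],(800,600),interpolation=cv2.INTER_CUBIC))
st(); print(bot.get_obs()["dq"].round(4))
E
```

```text
t 12.1333 stand [ -1.7 -60.4 184. ] err [-0.03  0.    0.49] F [0.53 0.31] -0.5 grip 0.28285549911117636 q [-0.19  0.36  1.52  0.    1.27 -3.08]
knob px [430 204] [450 223]
t 12.2333 stand [ -1.6 -60.4 184.2] err [-0.02  0.    0.49] F [ 0.37 -0.19] -0.92 grip 0.28229717227034856 q [-0.19  0.36  1.52 -0.    1.27 -3.08]
[ 0.0004 -0.0015 -0.0001  0.0005 -0.0001  0.0008]
```

View pics/w11.png

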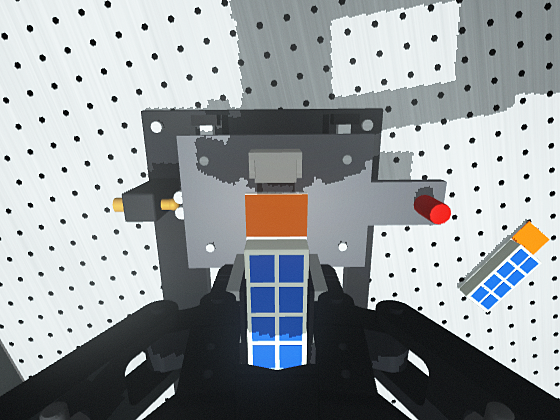

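View pics/s3c.png

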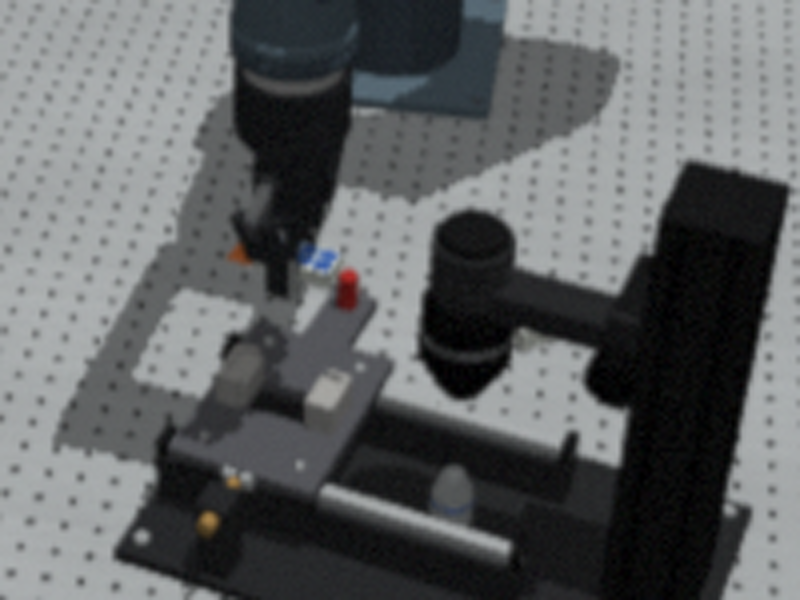

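The slide has not shifted in the fingers; its lid is still at (276,300), as in the previous view. It has been lifted 101 mm, and the plunger is still in its notch at (178,205). One check of the shuttle, then I hand in.

```bash
python3 - <<'E'
from h import *
K,T=cam("wrist"); p=ws(onz(K,T,440,213.5,.104))*1e3; print("knob",p,"travel",65-p[1])
print(bot.hand_in()); st()
E
```

```text
knob [-118.60080315  -63.80233382  104.        ] travel 128.8023338232141
the job is handed in; nothing more can be done
None
the job is handed in; nothing more can be done
```

I pushed the shuttle by its red knob out to the loading position. I then gripped the chamber slide by its long sides between the rests, lifted it straight up 101 mm, and handed in at 12.2 s while still holding it. No verdict was reported.

**Shuttle:** The last checks put the travel at 128.8–129.2 mm, with a camera uncertainty of about 2 mm. That agrees with the 130 mm detent within the uncertainty. I judged that it had clicked in because the push force dropped to zero and the plunger could be seen in its notch. I did not push it on to the end stop to confirm.

**Slide:** It is held at about 24 mm jaw opening, with the tool within 0.1° of vertical and the arm at rest. The slide looked the same in the hand at 32 mm and 101 mm of lift. I did not measure its tilt separately.

**Rest of the scene:** My path stayed clear of the condenser and did not come near the oil bottle, spare objective or screwdriver. I did not re-measure where those three stand. No check failed.

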